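Hang the headset on the bench rail

TASK

Two headsets are standing on the electronics bench. Pick up the plain one, without the microphone arm, and hang it astride the square aluminium bar of the low rail, near the middle of the bar: its headband across the top of the bar, one ear cup hanging on each side. Leave the headset with the microphone standing where it is.

Things in the scene. Friction and masses are not known exactly. Their poses are not given: they have to be found in the camera images.
- headset: the plain headset, rigid, 0.2 kg, grey band, black/grey squared ear cups; starts standing on its flat-bottomed cups. Origin: underside, midway between the cups; z up to the crown, x from cup to cup (the arch lies in x-z), y front to back (symmetric). 150 mm wide in x (90 clear between cups), cups 56 in y and 66 high, 150 tall in all
- mic_headset: the other headset, to be left alone: same shape, size and axes, but with a thin black microphone arm that reaches 110 mm to its +y from one ear cup, ending in a small foam ball near the bench
- rail: the fixed rail; origin on the bench right under the bar's middle, z up. A level aluminium bar, 20 x 20 mm section, 300 mm long along y, its flat top face at z = 150 mm, on two 20 mm posts 140 mm either side, with flat dark feet (100 x 44 x 6 mm). Place and heading vary. The white reel on a short round rod is another thing
- crown (a point): centre of the flat underside of the plain headset's black crown pad, 132 mm above its origin, same axes. The pad is a level block 44 mm in x, 28 in y (grip across this from above), 18 high, top at 150 mm; beyond it a 20 mm wide band slopes to the cups. Hung, the bar lies against this face: grip only the pad's upper part
There are look-alikes about, which are no part of the job. What is shaped like the headset but purple or red is not meant.

How it is judged (in metres and radians):
At the end, for the whole second after the job is handed in: The plain headset hangs at rest on the bar, crown pad down on its top face, within 20 mm across and 70 mm of the middle along the bar, square to it and upright within 20 degrees; the microphone headset still stands within 25 mm of where it was (contact force between headset and rail above 0.5 N and x of crown in the frame of rail between -0.02 and 0.02 m and y of crown in the frame of rail between -0.07 and 0.07 m and z of crown in the frame of rail between 0.14 and 0.162 m and angle between the x axis of headset and the x axis of rail, either way round below 0.35 rad and angle between headset's own z axis and vertical below 0.35 rad and linear speed of headset below 0.03 m/s and angular speed of headset below 0.2 rad/s and distance of mic_headset from where it was at the start of the episode below 0.025 m and angle between mic_headset's own z axis and vertical below 0.2 rad); the robot touches nothing.
It fails at once if the microphone headset is knocked over or carried off (distance of mic_headset from where it was at the start of the episode above 0.04 m or angle between mic_headset's own z axis and vertical above 0.4 rad).
It also fails if it takes over 42 s, if anything falls off the work surface, if the arm or the gripper's body presses on something with over 40 N, if the wrist force passes 120 N, or if a joint passes its speed limit or range.

ROBOT

A 7-joint arm with a two-finger parallel gripper is mounted at the origin on the work surface. World frame = base frame: x ahead of the robot, y to its left, z up, the work surface at z = 0. Lengths are in mm, angles in rad, forces in N, time in s.
With the tool pointing down it reaches from about 350 to 900 mm from the base axis. Payload 7.2 kg.
Tool frame: the origin (TCP) lies at the very end of the fingers, on their centre line; the grasp point (between the pads) lies 19 mm behind it; z points along the fingers, y is the line along which they close (so a half turn about z gives the same grasp; the last joint's range is limited). The gripper opens to 88 mm and grips with 3 to 60 N. Pads are 20 mm wide; open, the fingers measure 115 mm over their backs; the gripper's body (75 mm by 178 mm) begins 61 mm behind the grasp point.
Start: joints at [-0.068, 0.411, -0.013, 1.596, 0.006, 1.134, -0.082], TCP at [625.003, -0.011, 222.653] pointing down, gripper open.
Joint ranges: [-2.95, 2.95], [-0.29, 1.99], [-1.47, 1.44], [0.14, 2.54], [-1.03, 4.17], [0.13, 1.85], [-2.86, 2.86]. Speed limits (rad/s): [2.39, 2.39, 3.01, 3.01, 3.14, 3.14, 3.14].

INTERFACE

Orientations are given as a 3x3 rotation matrix whose columns are the frame's x, y, z axes.
In Python, from plant import bot, snapshot gives the robot as it stands.
- The arm moves only by the tool carry_out, never from a script. Its argument "plan" is a list of rows, each a list of 3 entries, a list of its own where there are three numbers: the turn, a rotation vector about the tool's x, y, z in degrees, then the shift along the tool's x, y, z in m, then the finger opening in m, from 0 to 0.0878. In form: [[[wx, wy, wz], [x, y, z], jaw], ...]. A call has 1 to 8 rows; each row is the pose to reach, as a shift and turn from the pose commanded when the call began, along the tool's axes at that moment; what a row does not reach only later rows make up. A row lasts 1/10 s, in which the tool goes at most 50 mm and 8.59 degrees, less where a joint would pass 70% of its speed; a pose out of reach is approached as far as the arm can. A call with a gripper value outside its range is refused whole. The fingers move at their own pace and stop on an object; the grip force is fixed at half the most. Time passes only in rows, so rows that repeat a pose let the fingers close. It gives the time, the measured TCP pose, the force, the opening and the grip force at its end, in the units of the state.
- bot.get_state(): the state, without advancing time (a new reading comes with each control period).
- snapshot(name): name is "scene" or "side" or "wrist"; returns a dict with "pixels" (400x640x3 uint8, red, green, blue), "z_map" (400x640 float32, mm along the optical axis (not along the pixel's ray), 0 where there is no reading), "vertical_fov" (degrees; the focal length in pixels is half the picture's height over the tangent of half this angle, whatever the lens; pixels are square), "cx", "cy" (the principal point, pixels), "T" (4x4, takes a point from camera to world coordinates); the wrist camera has in their place "tool_from_camera" (4x4, takes a point from camera to tool coordinates, whose origin is the TCP and whose axes are the flange's). Camera axes: x right, y up, looking along -z (the intrinsics and any distortion apply to the point x, -y, -z); pixel columns grow to the right and rows downward; lengths in mm; the calibration is good to about 2 mm. A picture is of the moment at which its call begins: read the wrist's pose just before it.
- bot.sign_off(): hands the job in; it is judged then, once.
The state is a dict: "t": time; "qpos": joint angles; "joint_velocities": joint speeds; "joint_torque": joint torques, N m; "position": TCP position; "ee_rot": TCP orientation; "wrist_force": force on the tool from outside, world axes, zero at the start; "torque": the same for the moment, N m; "grip_width": finger opening in mm; "finger_force": force on a finger pad.
Only numpy, scipy, OpenCV 4.12 (cv2) and the standard library are available. Lean on these libraries where they do the work, as an engineer would, in place of code of your own. Each camera call takes 0.05 s, during which the arm holds its last target. There are 200 camera calls.

## Working session

There is one attempt and no reset: what is moved stays moved. The work goes in short steps, Python scripts to look and compute and a tool call to move; the robot and the scene stay as the last step left them, time stands still between calls to the robot, and variables do not carry over. Pictures are saved under pics/ and viewed, at most 10 in all, crops included, and the job is handed in when it is done.

Besides the shell and the picture viewer there is one more tool, called after "Call:" by a JSON object that holds its "name" and its "arguments". carry_out: Moves the arm, as the interface text tells. Its arguments: {"type":"object","properties":{"plan":{"type":"array","items":{"type":"array"}}},"required":["plan"]}

```bash
ls; mkdir -p pics; cat > h.py <<'E'
import numpy as np, cv2, pickle
from plant import bot, snapshot
def grab(n):
    st=bot.get_state(); s=snapshot(n); pickle.dump((st,s),open(f'{n}.pkl','wb')); return st,s
def cloud(s,st=None):
    z=s['z_map'].astype(float); f=200/np.tan(np.radians(s['vertical_fov'])/2)
    v,u=np.mgrid[0:400,0:640]
    P=np.stack([(u-s['cx'])/f*z,-(v-s['cy'])/f*z,-z],-1)
    if 'T' in s: T=np.array(s['T'])
    else:
        W=np.eye(4);W[:3,:3]=st['ee_rot'];W[:3,3]=st['position'];T=W@np.array(s['tool_from_camera'])
    Q=P@T[:3,:3].T+T[:3,3]; Q[z==0]=np.nan; return Q
E
python3 - <<'E'
from h import *
for n in ['scene','side']:
    st,s=grab(n); cv2.imwrite(f'pics/{n}0.png',s['pixels'][:,:,::-1]); print({k:v for k,v in s.items() if k not in('pixels','z_map')})
print(st)
E
```

```text
pics
{'vertical_fov': 48.064714848364645, 'cx': 312.75177949280123, 'cy': 196.06056337140413, 'T': array([[ 5.13461040e-01, -4.61598627e-01,  7.23384040e-01,
         1.17250402e+03],
       [ 8.58033245e-01,  2.87663206e-01, -4.25474830e-01,
        -3.37320380e+02],
       [-1.16923749e-02,  8.39152303e-01,  5.43770816e-01,
         6.59499185e+02],
       [ 0.00000000e+00,  0.00000000e+00,  0.00000000e+00,
         1.00000000e+00]])}
{'vertical_fov': 49.462145421039395, 'cx': 317.0670343590302, 'cy': 199.8245559094201, 'T': array([[ 9.67263164e-01,  1.63489291e-01, -1.94095911e-01,
         2.35527781e+02],
       [-2.53775423e-01,  6.23369075e-01, -7.39600589e-01,
        -6.87852562e+02],
       [ 7.66130594e-05,  7.64645178e-01,  6.44451508e-01,
         7.75767489e+02],
       [ 0.00000000e+00,  0.00000000e+00,  0.00000000e+00,
         1.00000000e+00]])}
{'t': 0.05, 'qpos': array([-0.06821475,  0.41186128, -0.01271342,  1.59702259,  0.00559084,
        1.13428154, -0.08218632]), 'joint_velocities': array([-0.00095703,  0.00118476,  0.00032938, -0.00165614,  0.00079602,
       -0.00122404,  0.00129384]), 'joint_torque': array([ 1.49155585e-03, -5.89663553e+01,  6.43453114e-01, -2.92037344e+01,
       -5.39444410e-02,  1.44636593e-02, -4.79257849e-06]), 'position': array([ 6.24510549e+02, -2.80923569e-02,  2.21841905e+02]), 'ee_rot': array([[-5.04351427e-05,  9.99998822e-01, -1.53400885e-03],
       [ 9.99999994e-01,  5.02817564e-05, -1.00028899e-04],
       [-9.99516488e-05, -1.53401388e-03, -9.99998818e-01]]), 'wrist_force': array([-0.18378978,  0.24467198, -0.45114496]), 'torque': array([-0.00941556,  0.02646011,  0.01286891]), 'finger_force': 0.0, 'grip_width': 87.86271531321152}
```

View pics/scene0.png

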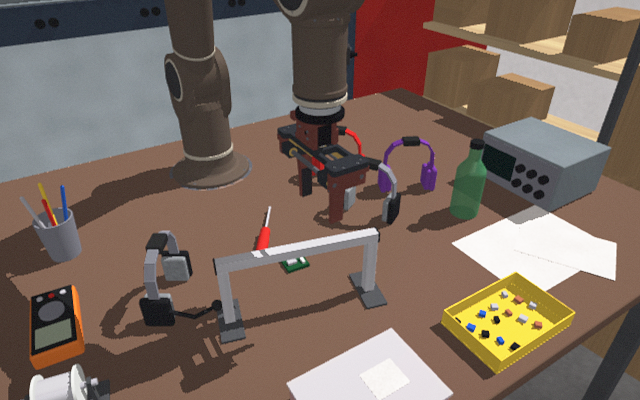

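View pics/side0.png

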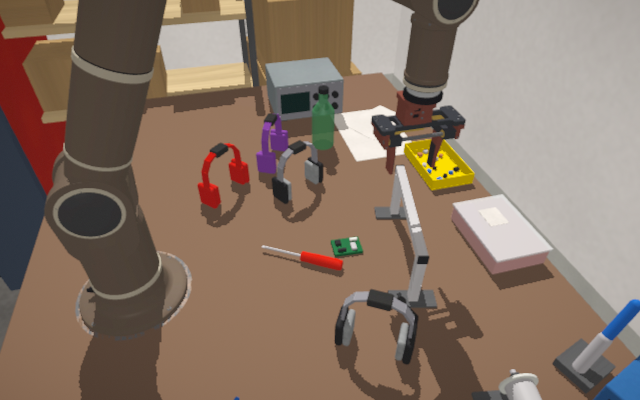

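Candidates: the grey headset at side (298,170)/scene (385,190), the grey headset at side (378,325)/scene (165,280), the purple one at side (272,145) and the red one at side (222,175). The second grey headset has a thin arm with a foam ball at scene (215,305), so it is the mic one. The first looks plain, which I'll confirm in a crop while I measure.

```bash
python3 - <<'E'
from h import *
_,s=pickle.load(open('side.pkl','rb')); _,c=pickle.load(open('scene.pkl','rb'))
a=cv2.resize(s['pixels'][120:220,240:340],(390,390),interpolation=2)
b=cv2.resize(s['pixels'][270:370,320:450],(400,390),interpolation=2)
cv2.imwrite('pics/crop1.png',np.hstack([a,b])[:,:,::-1])
Q=cloud(s);C=cloud(c)
def box(P,lo,hi):return P[((P>lo)&(P<hi)).all(-1)]
for n,(u,v) in dict(plain=(298,147),mic=(380,299),railA=(402,180),railB=(419,260)).items(): print(n,Q[v-1:v+2,u-1:u+2].reshape(-1,3).mean(0).round(1))
for n,(u,v) in dict(mic=(158,242),railA=(225,264),railB=(375,236),ball=(217,305)).items(): print('sc',n,C[v,u].round(1))
# plain pieces
reg=Q[125:210,268:328].reshape(-1,3); 
for lo,hi in((20,55),(134,160)):
    m=reg[(reg[:,2]>lo)&(reg[:,2]<hi)]; print(lo,len(m),m.min(0).round(),m.max(0).round(),np.median(m,0).round(1))
E
```

```text
plain [430.3 250.7 149.7]
mic [ 462.2 -260.1  150.6]
railA [nan nan nan]
railB [ 573.  -185.1  140.3]
sc mic [ 475.2 -255.6  148.2]
sc railA [ 596.4 -173.8  148.6]
sc railB [665.   93.7 144.4]
sc ball [ 558.2 -190.4   24.6]
20 767 [354. 201.  20.] [564. 485.  55.] [423.2 349.1  37.5]
134 284 [372. 229. 134.] [472. 402. 155.] [423.2 255.5 144.3]
```

View pics/crop1.png

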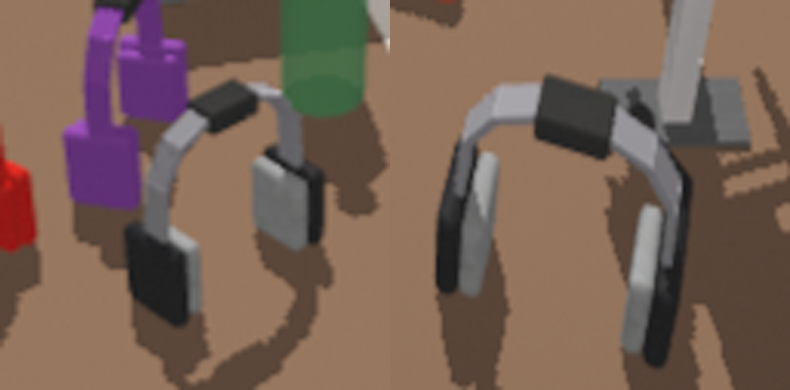

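The left crop, side (298,170), has no arm, so it's the plain headset. The right crop shows the mic headset, with its boom near the rail foot. Next I'll fit the poses.

```bash
python3 - <<'E'
from h import *
_,s=pickle.load(open('side.pkl','rb')); _,c=pickle.load(open('scene.pkl','rb'))
Q=cloud(s);C=cloud(c)
d=lambda P,c,r:np.hypot(P[...,0]-c[0],P[...,1]-c[1])<r
m=d(Q,(430,250),45)&(Q[...,2]>142)&(Q[...,2]<158)&(s['pixels'].max(-1)<90)
P=Q[m][:,:2]; print('pad',len(P),cv2.minAreaRect(P.astype(np.float32)))
# band + cups axis: PCA of high points
m=d(Q,(430,250),95)&(Q[...,2]>15)&(Q[...,2]<160)
for lo,hi in((20,62),(75,110),(110,140)):
    P=Q[m&(Q[...,2]>lo)&(Q[...,2]<hi)][:,:2]; l=P.astype(np.float32)
    K=cv2.kmeans(l,2,None,(3,50,.1),5,2); ce=K[2];dd=ce[1]-ce[0]; print(lo,len(P),ce.round(1).tolist(),np.degrees(np.arctan2(dd[1],dd[0])).round(1))
for nm,P0,im in(('side',Q,s['pixels']),('scene',C,c['pixels'])):
    m=d(P0,(630,-40),175)&(P0[...,2]>146)&(P0[...,2]<156)&(im.min(-1)>130)
    P=P0[m]; vx=cv2.fitLine(P[:,:2].astype(np.float32),2,0,.01,.01).ravel(); t=(P[:,:2]-vx[2:])@vx[:2]
    print(nm,len(P),vx, np.percentile(t,[0,1,99,100]).round(1), np.median(P[:,2]))
    for e in np.percentile(t,[1,99]): print((vx[2:]+e*vx[:2]).round(1))
    print(cv2.minAreaRect(P[:,:2].astype(np.float32)))
E
```

```text
pad 122 ((430.0184326171875, 260.2367858886719), (44.401824951171875, 29.215164184570312), 23.821218490600586)
20 480 [[376.20001220703125, 219.60000610351562], [480.1000061035156, 280.8999938964844]] 30.5
75 129 [[484.79998779296875, 291.8999938964844], [375.70001220703125, 228.89999389648438]] -150.0
110 172 [[390.0, 237.0], [465.79998779296875, 275.6000061035156]] 27.0
side 840 [ 2.5016621e-01  9.6820289e-01  6.1443976e+02 -5.0032154e+01] [-135.9 -133.9  159.1  164.8] 150.72856763965984
[ 580.9 -179.7]
[654.2 104. ]
((618.99755859375, -36.274658203125), (300.65582275390625, 20.929370880126953), 75.66240692138672)
scene 1025 [ 2.3720905e-01  9.7145861e-01  6.2486224e+02 -2.7639688e+01] [-162.4 -149.7  131.5  134.5] 148.5204469058378
[ 589.3 -173.1]
[656.  100.1]
((620.885498046875, -41.10565185546875), (296.879638671875, 22.740673065185547), 75.52859497070312)
```

Call:
{"name": "carry_out", "arguments": {"plan": [[[0,0,-8],[0.03,-0.02,-0.04],0.088],[[0,0,-16],[0.07,-0.05,-0.08],0.0878]]}}

```text
t: 0.3
position: [582.7, 58.2, 290.9]
ee_rot: [[-0.278, 0.961, -0.003], [0.961, 0.278, -0.001], [-0.0, -0.003, -1.0]]
wrist_force: [1.2, 1.4, 1.4]
grip_width: 87.9
finger_force: 0.0
```

```bash
python3 - <<'E'
from h import *
_,s=pickle.load(open('side.pkl','rb'));Q=cloud(s)
for n,(u,v) in dict(purple=(271,119),bottle=(323,90),red=(220,150)).items(): print(n,np.nanmedian(Q[v-2:v+3,u-2:u+3].reshape(-1,3),0).round())
E
```

```text
purple [388. 410. 151.]
bottle [554. 457. 199.]
red [232. 290. 150.]
```

Call:
{"name": "carry_out", "arguments": {"plan": [[[0,0,-8.5],[0.028,-0.011,-0.002],0.06],[[0,0,-17],[0.056,-0.022,-0.005],0.06],[[0,0,-25.5],[0.084,-0.033,-0.007],0.06],[[0,0,-34],[0.112,-0.044,-0.01],0.06],[[0,0,-42.5],[0.14,-0.055,-0.012],0.06],[[0,0,-51],[0.168,-0.066,-0.015],0.06],[[0,0,-59.5],[0.196,-0.077,-0.017],0.06],[[0,0,-68],[0.223,-0.087,-0.017],0.06]]}}

```text
t: 1.1
position: [437.1, 250.2, 308.5]
ee_rot: [[-0.995, 0.098, 0.0], [0.098, 0.995, -0.0], [-0.0, -0.0, -1.0]]
wrist_force: [-0.9, 0.8, 0.1]
grip_width: 59.9
finger_force: 0.0
```

Call:
{"name": "carry_out", "arguments": {"plan": [[[0,0,-8.5],[0,0,0],0.06],[[0,0,-17],[0,0,0],0.06],[[0,0,-25.5],[0,0,0],0.06],[[0,0,-33],[0,0,0],0.06],[[0,0,-33],[0,0,0],0.06],[[0,0,-33],[0,0,0],0.06]]}}

```text
t: 1.7
position: [438.1, 249.1, 308.2]
ee_rot: [[-0.893, -0.45, -0.0], [-0.45, 0.893, -0.0], [0.0, 0.0, -1.0]]
wrist_force: [0.8, -0.5, 0.1]
grip_width: 59.9
finger_force: 0.0
```

```bash
python3 - <<'E'
from h import *
st,s=grab('wrist'); cv2.imwrite('pics/w1.png',s['pixels'][:,:,::-1]); print(st['position'],st['ee_rot'].round(3),st['qpos'].round(2),s['tool_from_camera'])
Q=cloud(s,st); m=(np.hypot(Q[...,0]-430,Q[...,1]-258)<50)&(Q[...,2]>143)&(Q[...,2]<158)&(s['pixels'].max(-1)<100)
print(m.sum(),cv2.minAreaRect(Q[m][:,:2].astype(np.float32)),np.median(Q[m],0))
E
```

```text
[438.10712077 249.11101455 308.16598782] [[-0.893 -0.45  -0.   ]
 [-0.45   0.893 -0.   ]
 [ 0.     0.    -1.   ]] [-0.22  0.17 -0.45  1.74  0.08  1.25  1.35] [[-1.13473179e-03  9.66272552e-01  2.57519063e-01  6.97596477e+01]
 [ 9.99999353e-01  1.11781127e-03  2.12103558e-04 -1.27415165e-01]
 [-8.29078634e-05  2.57519137e-01 -9.66273195e-01 -1.61246908e+02]
 [ 0.00000000e+00  0.00000000e+00  0.00000000e+00  1.00000000e+00]]
1305 ((431.006103515625, 262.1097717285156), (43.34943389892578, 27.578205108642578), 30.27107810974121) [430.04530937 261.49786379 149.01325489]
```

View pics/w1.png

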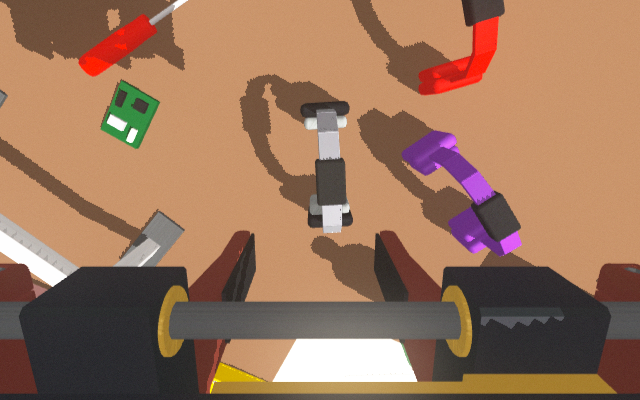

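Call:
{"name": "carry_out", "arguments": {"plan": [[[0,0,-3.5],[0,0.014,0.04],0.06],[[0,0,-3.5],[0,0.014,0.08],0.06],[[0,0,-3.5],[0,0.014,0.11],0.06],[[0,0,-3.5],[0,0.014,0.13],0.06],[[0,0,-3.5],[0,0.014,0.13],0.06]]}}

```text
t: 2.25
position: [430.3, 260.7, 175.8]
ee_rot: [[-0.863, -0.506, -0.004], [-0.506, 0.863, -0.003], [0.005, 0.0, -1.0]]
wrist_force: [0.3, -0.3, 0.1]
grip_width: 60.1
finger_force: 0.0
```

```bash
python3 - <<'E'
from h import *
st,s=grab('wrist'); cv2.imwrite('pics/w2.png',s['pixels'][:,:,::-1]); print(st['position'],st['ee_rot'].round(3))
Q=cloud(s,st); m=(np.hypot(Q[...,0]-430,Q[...,1]-258)<50)&(Q[...,2]>143)&(Q[...,2]<158)&(s['pixels'].max(-1)<100)
print(m.sum(),cv2.minAreaRect(Q[m][:,:2].astype(np.float32)),np.median(Q[m],0))
E
```

```text
[430.30083157 260.71011657 175.81718102] [[-0.863 -0.506 -0.004]
 [-0.506  0.863 -0.003]
 [ 0.005  0.    -1.   ]]
3389 ((430.8074035644531, 262.1912841796875), (43.52459716796875, 27.82021713256836), 29.84659767150879) [429.42084424 261.38489667 148.99436712]
```

View pics/w2.png

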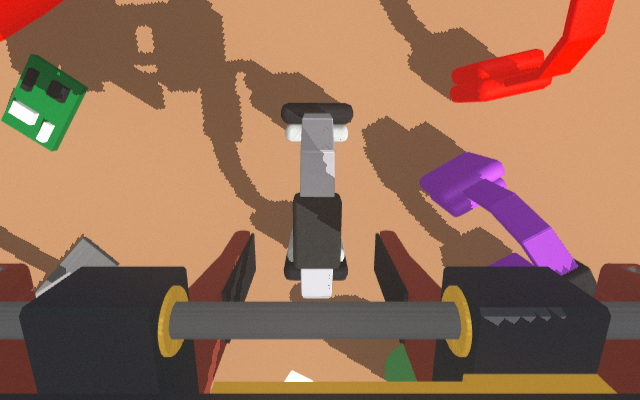

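The pad, at (317,232), is centred between the fingers and square to them. I'll go down and grip.

Call:
{"name": "carry_out", "arguments": {"plan": [[[0,0,0],[0,0,0.02],0.06],[[0,0,0],[0,0,0.038],0.06],[[0,0,0],[0,0,0.038],0.06],[[0,0,0],[0,0,0.038],0.02],[[0,0,0],[0,0,0.038],0.02],[[0,0,0],[0,0,0.038],0.02],[[0,0,0],[0,0,0.038],0.02],[[0,0,0],[0,0,0.038],0.02]]}}

```text
t: 3.1
position: [432.0, 262.0, 140.9]
ee_rot: [[-0.862, -0.507, 0.001], [-0.507, 0.862, 0.001], [-0.001, 0.0, -1.0]]
wrist_force: [0.1, 0.5, 3.0]
grip_width: 27.6
finger_force: 30.0
```

Call:
{"name": "carry_out", "arguments": {"plan": [[[0,0,0],[0,0,-0.02],0.02],[[0,0,0],[0,0,-0.05],0.02],[[0,0,0],[0,0,-0.08],0.02],[[0,0,0],[0,0,-0.11],0.02],[[0,0,0],[0,0,-0.14],0.02],[[0,0,0],[0,0,-0.17],0.02],[[0,0,0],[0,0,-0.19],0.02],[[0,0,0],[0,0,-0.19],0.02]]}}

```text
t: 3.9
position: [432.6, 262.5, 332.8]
ee_rot: [[-0.862, -0.507, 0.004], [-0.507, 0.862, 0.002], [-0.004, -0.0, -1.0]]
wrist_force: [0.5, 0.9, -2.2]
grip_width: 27.7
finger_force: 30.0
```

```bash
python3 - <<'E'
from h import *
st=bot.get_state(); print(st['position'],st['qpos'].round(2),st['wrist_force'],st['grip_width'])
R=st['ee_rot']
# target: tool y heading 75.6, above rail mid
st2,c=grab('scene'); C=cloud(c)
m=(np.hypot(C[...,0]-622,C[...,1]+38)<170)&(C[...,2]>143)&(C[...,2]<156)&(c['pixels'].min(-1)>130)
print(m.sum(),cv2.minAreaRect(C[m][:,:2].astype(np.float32)))
print(R.T@(np.array([620,-35,325])-st['position']), np.degrees(np.arctan2(R[1,1],R[0,1])))
E
```

```text
[432.58700795 262.50298518 332.80783537] [-0.23  0.16 -0.47  1.69  0.07  1.3   1.39] [ 0.47645226  0.85430896 -2.21326247] 27.669452122927094
1373 ((619.9376831054688, -42.18994140625), (299.8076171875, 25.27468490600586), 75.52662658691406)
[ -10.47573108 -351.45478863    7.89991623] 120.49602529375257
```

Call:
{"name": "carry_out", "arguments": {"plan": [[[0,0,4],[0,-0.015,0],0.02],[[0,0,9],[-0.001,-0.045,0],0.02],[[0,0,15],[-0.002,-0.08,0],0.02],[[0,0,21],[-0.003,-0.115,0],0.02],[[0,0,27],[-0.004,-0.15,0],0.02],[[0,0,33],[-0.005,-0.185,0],0.02],[[0,0,39],[-0.006,-0.215,0],0.02],[[0,0,45],[-0.007,-0.24,0],0.02]]}}

```text
t: 4.75
position: [559.6, 56.3, 327.9]
ee_rot: [[-0.967, 0.256, -0.003], [0.256, 0.967, -0.001], [0.003, -0.002, -1.0]]
wrist_force: [0.1, -1.1, -3.2]
grip_width: 27.7
finger_force: 30.0
```

```bash
python3 - <<'E'
from h import *
st=bot.get_state(); R=st['ee_rot']
print(st['position'],st['qpos'].round(2),st['grip_width'],R.T@(np.array([620,-35,330])-st['position']), np.degrees(np.arctan2(R[1,1],R[0,1])))
E
```

```text
[559.5889819   56.28921164 327.89862138] [-0.01  0.25 -0.22  1.58  0.05  1.32  1.08] 27.65981299649171 [-81.7553092  -72.79321251  -2.20106612] 75.17230621359819
```

Call:
{"name": "carry_out", "arguments": {"plan": [[[0,0,0],[-0.022,-0.02,0],0.02],[[0,0,0],[-0.044,-0.04,0],0.02],[[0,0,0],[-0.064,-0.057,0],0.02],[[0,0,0],[-0.077,-0.069,0],0.02],[[0,0,0],[-0.081,-0.073,0],0.02],[[0,0,0],[-0.081,-0.073,0],0.02],[[0,0,0],[-0.081,-0.073,0],0.02]]}}

```text
t: 5.45
position: [619.3, -30.9, 330.0]
ee_rot: [[-0.969, 0.249, -0.001], [0.249, 0.969, 0.001], [0.001, 0.001, -1.0]]
wrist_force: [-0.2, 0.7, -2.1]
grip_width: 27.9
finger_force: 30.0
```

```bash
python3 - <<'E'
from h import *
st,s=grab('wrist'); R=st['ee_rot']; cv2.imwrite('pics/w3.png',s['pixels'][:,:,::-1])
print(st['position'],R.round(3).tolist(),st['grip_width'],np.degrees(np.arctan2(R[1,1],R[0,1])))
W=cloud(s,st)
_,a=grab('side');Q=cloud(a); _,c=grab('scene');C=cloud(c); cv2.imwrite('pics/side3.png',a['pixels'][:,:,::-1])
r=np.radians(75.5);ax=np.array([np.cos(r),np.sin(r)])
for n,P,im in(('w',W,s),('side',Q,a),('scene',C,c)):
    D=P[...,:2]-[620,-39]; t=D@ax
    m=(abs(t)<138)&(abs(D@[ax[1],-ax[0]])<30)&(abs(P[...,2]-150)<5)&(im['pixels'].min(-1)>110)
    if m.sum()>20:
        l=cv2.minAreaRect(P[m][:,:2].astype(np.float32)); x=(D@[ax[1],-ax[0]])[m]; print(n,m.sum(),l,'across',np.percentile(x,[2,50,98]).round(1), np.median(P[m][:,2]))
E
```

```text
[619.25964857 -30.90360929 330.0349004 ] [[-0.969, 0.249, -0.001], [0.249, 0.969, 0.001], [0.001, 0.001, -1.0]] 27.89603484393183 75.58856365606918
w 4665 ((619.298583984375, -38.79869079589844), (275.9129333496094, 20.0489444732666), 75.54332733154297) across [-10.4  -1.2   8.8] 149.12410360645526
side 809 ((618.57275390625, -38.87013244628906), (275.2850036621094, 21.641525268554688), 75.63772583007812) across [-11.7  -2.3   8. ] 150.61848740191692
scene 1010 ((621.1692504882812, -39.2025146484375), (275.6529235839844, 23.667253494262695), 75.6842041015625) across [-8.8  3.4 12. ] 148.45848664562712
```

View pics/w3.png

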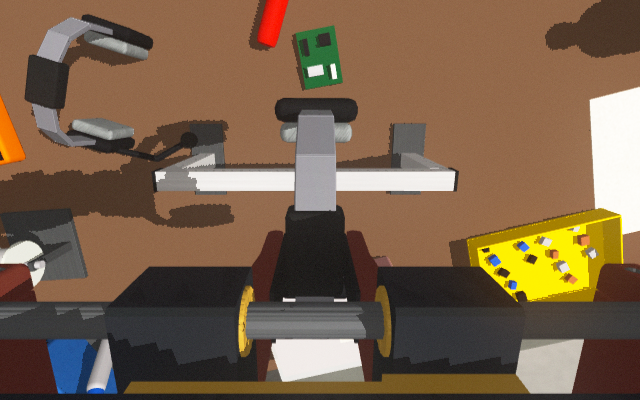

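View pics/side3.png

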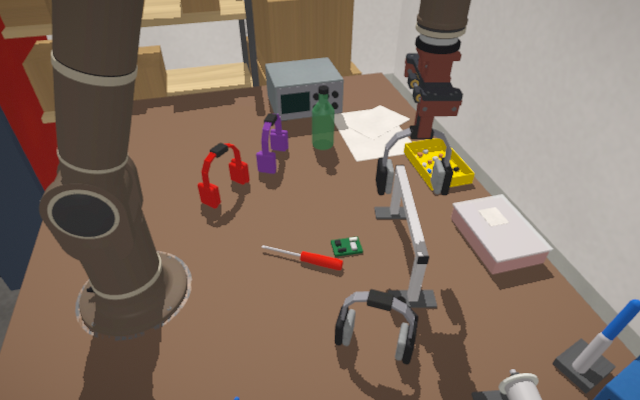

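The headset hangs level and square over the bar, between the posts and clear of the mic boom. Lowering it now.

Call:
{"name": "carry_out", "arguments": {"plan": [[[0,0,0],[-0.002,0,0.02],0.02],[[0,0,0],[-0.002,0,0.045],0.02],[[0,0,0],[-0.002,0,0.075],0.02],[[0,0,0],[-0.002,0,0.105],0.02],[[0,0,0],[-0.002,0,0.135],0.02],[[0,0,0],[-0.002,0,0.155],0.02],[[0,0,0],[-0.002,0,0.16],0.02],[[0,0,0],[-0.002,0,0.16],0.02]]}}

```text
t: 6.4
position: [621.4, -32.4, 170.3]
ee_rot: [[-0.968, 0.25, -0.001], [0.25, 0.968, 0.0], [0.001, -0.0, -1.0]]
wrist_force: [0.4, -0.4, -2.0]
grip_width: 28.0
finger_force: 30.0
```

Call:
{"name": "carry_out", "arguments": {"plan": [[[0,0,0],[0,0,0.003],0.02],[[0,0,0],[0,0,0.006],0.02],[[0,0,0],[0,0,0.008],0.02],[[0,0,0],[0,0,0.008],0.02]]}}

```text
t: 6.8
position: [621.8, -33.0, 162.5]
ee_rot: [[-0.968, 0.25, 0.0], [0.25, 0.968, -0.0], [-0.0, 0.0, -1.0]]
wrist_force: [0.2, -0.9, -2.1]
grip_width: 27.6
finger_force: 30.0
```

Call:
{"name": "carry_out", "arguments": {"plan": [[[0,0,0],[0,0,0.001],0.02],[[0,0,0],[0,0,0.002],0.02],[[0,0,0],[0,0,0.002],0.02]]}}

```text
t: 7.1
position: [621.7, -33.0, 160.3]
ee_rot: [[-0.968, 0.25, -0.0], [0.25, 0.968, 0.0], [0.0, -0.0, -1.0]]
wrist_force: [0.5, 0.9, -3.5]
grip_width: 27.3
finger_force: 30.0
```

Call:
{"name": "carry_out", "arguments": {"plan": [[[0,0,0],[0,0,0.001],0.02],[[0,0,0],[0,0,0.002],0.02],[[0,0,0],[0,0,0.002],0.02]]}}

```text
t: 7.4
position: [621.8, -32.9, 158.9]
ee_rot: [[-0.968, 0.25, 0.0], [0.25, 0.968, -0.0], [-0.0, 0.0, -1.0]]
wrist_force: [-1.7, -0.6, 2.7]
grip_width: 28.0
finger_force: 30.0
```

Contact: the wrist force went from −2 to +2.7 N. Releasing, then retreating straight up.

Call:
{"name": "carry_out", "arguments": {"plan": [[[0,0,0],[0,0,0],0.034],[[0,0,0],[0,0,0],0.05],[[0,0,0],[0,0,0],0.06],[[0,0,0],[0,0,0],0.06],[[0,0,0],[0,0,0],0.06]]}}

```text
t: 7.9
position: [621.8, -32.9, 158.3]
ee_rot: [[-0.968, 0.25, 0.0], [0.25, 0.968, 0.0], [-0.0, 0.0, -1.0]]
wrist_force: [0.4, -0.1, -0.1]
grip_width: 59.5
finger_force: 0.0
```

Call:
{"name": "carry_out", "arguments": {"plan": [[[0,0,0],[0,0,-0.01],0.06],[[0,0,0],[0,0,-0.03],0.06],[[0,0,0],[0,0,-0.06],0.06],[[0,0,0],[0,0,-0.09],0.06],[[0,0,0],[0,0,-0.12],0.06],[[0,0,0],[0,0,-0.13],0.06],[[0,0,0],[0,0,-0.13],0.06],[[0,0,0],[0,0,-0.13],0.06]]}}

```text
t: 8.7
position: [621.3, -33.0, 287.4]
ee_rot: [[-0.968, 0.25, -0.001], [0.25, 0.968, -0.0], [0.001, -0.0, -1.0]]
wrist_force: [-0.0, -0.2, -0.9]
grip_width: 59.9
finger_force: 0.0
```

```bash
python3 - <<'E'
from h import *
st,s=grab('wrist'); W=cloud(s,st); print(st['t'],st['grip_width'],st['position'])
m=(np.hypot(W[...,0]-622,W[...,1]+33)<45)&(W[...,2]>155)&(W[...,2]<180)&(s['pixels'].max(-1)<100)
print(m.sum(),cv2.minAreaRect(W[m][:,:2].astype(np.float32)),np.median(W[m],0))
_,c=grab('side'); cv2.imwrite('pics/side4.png',cv2.resize(c['pixels'][80:380,260:560],(600,600))[:,:,::-1])
E
```

```text
8.7 59.91528483331706 [621.25019938 -32.97826524 287.39713008]
1674 ((620.6502685546875, -32.41093063354492), (27.369617462158203, 43.924739837646484), 75.99072265625) [620.07963721 -32.15265625 167.02895141]
```

View pics/side4.png

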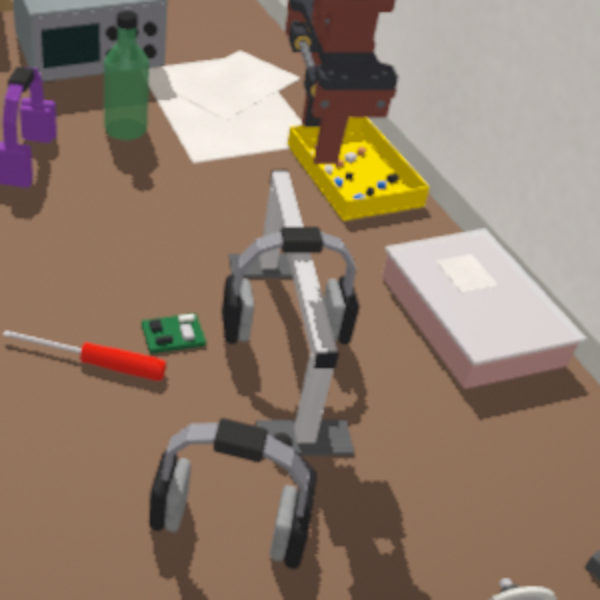

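The plain headset hangs level astride the bar near its middle (crop (300,240)). The mic headset at (240,490) hasn't moved, and the gripper is clear of everything.

```bash
python3 -c "
from plant import bot
print(bot.sign_off())"
```

```text
the job is handed in; nothing more can be done
None
```

The plain headset is hanging astride the rail bar, about 7 mm from the middle, square and upright; the microphone headset was left untouched, and the job was handed in at about 9 s (no verdict was returned).

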